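# Find the thread hand of a washer-fluid jug's cap and hold it lifted off

## Task

The yellow cap on the strapped-down blue washer-fluid jug may have a right-hand or a left-hand thread and nothing on it shows which: try it both ways until it turns, unscrew it to the point where it comes free, and lift it straight off. Finish while still holding the cap in the gripper, level and still, about a hand's breadth (10 cm) above the jug's neck; do not set it down or let go, and leave the funnel, pliers, spray can and screwdriver where they are.

Things in the scene. Friction and masses are not known exactly. Their poses are not given: they have to be found in the camera images.
- jug: blue plastic jug, a flat box 150 (own x) x 280 (own y) x 110 mm high, fixed to the shelf by a steel bracket at each y end. Origin: centre of its underside, z up. The neck with the cap rises from its top at own (0, -60) mm. At own (0, +65) mm the top bears a fixed blue dome, 60 mm across, 46 mm high, no part of the job.
- neck (a point): centre of the foot of the jug's neck, on the jug's top face (110 mm above the shelf); axes as the jug's. A spring in the neck pushes the cap up (7 N when shut, 5 mm travel), so the cap pops up a few mm once it is free and then rests there loosely.
- cap: round yellow screw cap with a finely ribbed rim and a black radial mark on top, 52 mm across, 34 mm high, about 60 g. Origin: centre of its underside; z up; own x along the black mark. It starts shut, underside 5 mm above the jug's top, its x axis within 3 degrees of the jug's. Grip its rim from above at any yaw; 15 to 30 N is enough.
- cap_top (a point): centre of the cap's top, 34 mm above its origin. Coarse thread: the loosening way (anticlockwise from above if right-hand, clockwise if left-hand) it turns easily (under 0.1 N m), rises 1 to 2 mm, comes free 45 degrees from shut and stops hard at 85: lift at 50 to 80. Before 45 it cannot be lifted. The tightening way it stops within 12 degrees; fingers turning on slip round it.
- funnel: translucent funnel standing mouth down, 116 mm across, 115 mm high; origin at the centre of its underside
- pliers: chrome pliers lying flat, 195 mm long along own x, 60 mm wide, 14 mm high; origin near the middle, on the underside
- spray: red spray can, standing, 60 mm across, 170 mm high; origin at the centre of its underside
- driver: screwdriver lying along own x
Things that resemble listed ones, but are neither listed nor needed, are in the scene too. What is meant by the cap is not green, orange or turquoise, and is the smaller of those in its own colour.

How it is judged:
On the way:
1. the cap is unscrewed: turned at least 40 degrees from shut, either way, while still on the neck (less than 12 mm above its shut height, level) (angle between the x axis of cap and the x axis of jug, either way round above 0.7 rad and z of cap in the frame of neck below 0.017 m and horizontal distance between cap and neck below 0.008 m and angle between cap's own z axis and vertical below 0.2 rad), for 0.1 s.
At the end, for the whole second after the job is handed in: the cap is held by the fingers (over 1 N), its underside 65 to 200 mm above the jug's top, within 60 mm of the neck's axis sideways, within 15 degrees of level, touching the jug nowhere, slower than 30 mm/s (z of cap in the frame of neck between 0.065 and 0.2 m and horizontal distance between cap and neck below 0.06 m and angle between cap's own z axis and vertical below 0.26 rad and contact force between the fingers and cap above 1 N and contact force between cap and jug below 0.05 N and linear speed of cap below 0.03 m/s); the arm keeps its last pose, push and grip.
It fails at once if a bystander (funnel, pliers, spray can, screwdriver) is shifted more than 20 mm (distance of any of funnel, pliers, spray, driver from where it was at the start of the episode above 0.02 m).
It also fails if it takes over 42 s, if anything falls off the work surface, if the arm or the gripper's body presses on something with over 40 N, if the wrist force passes 120 N, or if a joint passes its speed limit or range.

## Robot

A 6-joint arm with a two-finger parallel gripper is mounted at the origin on the work surface. World frame = base frame: x ahead of the robot, y to its left, z up, the work surface at z = 0. Lengths are in m, angles in rad, forces in N, time in s.
With the tool pointing down it reaches from about 0.3 to 0.875 m from the base axis. Payload 6.4 kg.
Tool frame: the origin (TCP) lies between the finger pads; the fingertips stand 8 mm ahead of it and the grasp point (between the pads) lies 11 mm behind it (ctrl.finger_overhang is the distance from the TCP to the fingertips, in m); z points along the fingers, y is the line along which they close (so a half turn about z gives the same grasp; the last joint's range is limited). The gripper opens to 85 mm and grips with 20 to 120 N. Pads are 22 mm wide; open, the fingers measure 114 mm over their backs; the gripper's body (76 mm by 85 mm) begins 54 mm behind the grasp point. The pads swing forward as they close: fully open they stand 13 mm farther back than shut.
Start: joints at [-1.418, 0.181, 1.607, -0, 1.354, -0.206], TCP at [0.202, -0.538, 0.207] pointing down, gripper open.
Joint ranges: [-2.99, 2.99], [-0.89, 2.07], [0.3, 2.58], [-1.14, 4.28], [0, 2.63], [-3.12, 3.12]. Speed limits (rad/s): [2.57, 2.57, 3.01, 3.14, 3.14, 3.14].

## Interface

Orientations are given as a unit quaternion [w, x, y, z].
In Python, from bench import ctrl, camera gives the robot as it stands.
- The arm moves only by the shell command python3 -m pendant 'ROWS' [OPENING]. ROWS is JSON, a list of rows, each a list of 6 numbers: the shift along the world's x, y, z normalised to -1 to 1, where 1 is 200 mm, then the turn, a rotation vector about the world's x, y, z normalised to -1 to 1, where 1 is pi/2 rad. In form: [[dx, dy, dz, rx, ry, rz], ...]. A call has exactly 10 rows; each row shifts and turns the commanded pose from where the row before left it; what a row does not reach is not made up. A row lasts 1/8 s, in which the tool goes at most 62.5 mm and 10.7 degrees, less where a joint would pass 70% of its speed; a pose out of reach is approached as far as the arm can. A call with a number of a shift or a turn outside -1 to 1 is refused whole. A call with a gripper value outside its range is refused whole. OPENING is the opening, from -1 (shut) to 1 (fully open), set as the call begins (- or left out, the last holds). The fingers move at their own pace and stop on an object; the grip force is fixed at half the most. Time passes only in rows, so rows that do not move let the fingers close, or fill a call up. It gives the time, the measured TCP pose, the force, the opening and the grip force at its end, in the units of the state.
- ctrl.get_obs(): the state, without advancing time (a new reading comes with each control period).
- camera(name): name is "scene" or "side" or "wrist"; returns a dict with "color" (400x640x3 uint8, blue, green, red), "fx", "fy", "cx", "cy" (pixels), "xyz" and "rotation" of the camera in the world; the wrist camera has in their place "hand_eye" (4x4, takes a point from camera to tool coordinates, whose origin is the TCP and whose axes are the flange's). Camera axes: x right, y down, z forward; pixel columns grow to the right and rows downward; lengths in m; the calibration is good to about 2 mm. A picture is of the moment at which its call begins: read the wrist's pose just before it. There is no depth.
- ctrl.hand_in(): hands the job in; it is judged then, once.
The state is a dict: "time_s": time; "q": joint angles; "dq": joint speeds; "joint_efforts": joint torques, N m; "eef_pos": TCP position; "eef_rot": TCP orientation; "wrist_force": force on the tool from outside, world axes, zero at the start; "torque": the same for the moment, N m; "opening": opening from 0.0 (shut) to 1.0 (fully open); "grasp_force": force on a finger pad.
Only numpy, scipy, OpenCV 4.12 (cv2) and the standard library are available. Lean on these libraries where they do the work, as an engineer would, in place of code of your own. Each camera call takes 0.05 s, during which the arm holds its last target. There are 200 camera calls.

## Working session

There is one attempt and no reset: what is moved stays moved. The work goes in short steps, Python scripts to look and compute and a shell command to move; the robot and the scene stay as the last step left them, time stands still between calls to the robot, and variables do not carry over. Pictures are saved under pics/ and viewed, at most 11 in all, crops included, and the job is handed in when it is done.

```bash
mkdir -p pics; ls; python3 - <<'E'
from bench import ctrl,camera
import cv2,json,numpy as np
o=ctrl.get_obs();print(o)
ims=[]
for n in("scene","side"):
    c=camera(n);cv2.imwrite(f"pics/{n}0.png",c["color"]);print(n,c["fx"],c["cx"],c["cy"],c["xyz"],np.round(c["rotation"],4).tolist())
    np.savez(n+".npz",**{k:np.array(v) for k,v in c.items()})
E
```

```text
pics
{'time_s': 0.0, 'q': array([-1.41828819e+00,  1.81526887e-01,  1.60800188e+00,  2.58341306e-05,
        1.35380524e+00, -2.06292450e-01]), 'dq': array([-1.37944736e-03, -1.71352188e-04, -9.32948551e-04, -4.09266550e-05,
        6.88289570e-04, -5.59842970e-04]), 'joint_efforts': array([-1.21645164e-03, -4.44870079e+01, -3.51343346e+01, -2.99280682e-04,
        9.00823390e-03, -4.67820598e-05]), 'eef_pos': array([ 0.20184938, -0.53777755,  0.20639511]), 'eef_rot': array([-8.70020512e-04,  9.83951006e-01,  1.78436710e-01,  3.60186600e-05]), 'wrist_force': array([-0.00507938, -0.30568556, -0.2720614 ]), 'torque': array([ 0.02344192,  0.00252906, -0.00825871]), 'grasp_force': 0.0, 'opening': 0.9983598122435194}
scene 395.02596643860494 316.8267759232644 196.7050583053885 [1.31197178 0.49925767 1.01512919] [-0.185, 0.448, 0.8068, -0.3378]
side 467.21130424956243 317.15473311079927 202.98008458379437 [0.21489301 0.79790262 0.91356018] [0.0786, -0.189, 0.8969, -0.392]
```

View pics/scene0.png

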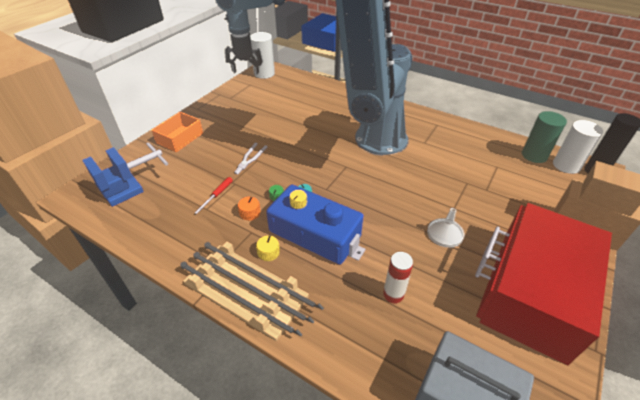

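View pics/side0.png

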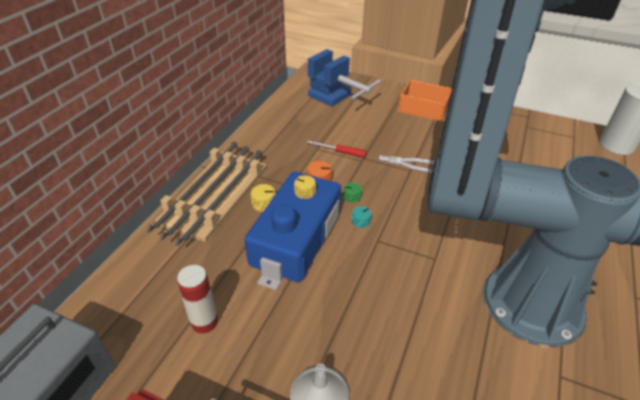

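The cap could be confused with five things in the scene view: yellow on the jug (298,199), a larger yellow one on the table (268,248), orange (248,208), green (276,192) and turquoise (307,188). I choose the smaller yellow one on the jug's neck and will check it in a close crop.

```bash
cat >h.py <<'E'
import numpy as np,cv2
from scipy.spatial.transform import Rotation as R
def rot(q): 
    q=np.asarray(q); return R.from_quat(q[[1,2,3,0]]).as_matrix() if q.size==4 else q
def blobs(im,lo=(20,130,110),hi=(32,255,255)):
    m=cv2.inRange(cv2.cvtColor(im,cv2.COLOR_BGR2HSV),lo,hi)
    m=cv2.morphologyEx(m,cv2.MORPH_CLOSE,np.ones((5,5)))
    n,l,s,c=cv2.connectedComponentsWithStats(m)
    return [(s[i],c[i]) for i in range(1,n) if s[i][4]>60]
def ray(c,Rm,p,uv,z):
    d=Rm@np.array([(uv[0]-c["cx"])/c["fx"],(uv[1]-c["cy"])/c["fy"],1]);return p+d*(z-p[2])/d[2]
E
python3 - <<'E'
from h import *
crops=[]
for n in("scene","side"):
    c=dict(np.load(n+".npz"));im=c["color"]
    for s,uv in blobs(im):
        print(n,s,uv,[np.round(ray(c,rot(c["rotation"]),c["xyz"],uv,z),4) for z in(.132,.02)])
    for s,uv in blobs(im,(105,150,60),(125,255,255)):
        if s[4]>1500: print("blue",s,uv,np.round(ray(c,rot(c["rotation"]),c["xyz"],uv,.08),3))
    x,y=(298,205) if n=="scene" else (295,205)
    crops.append(cv2.resize(im[y-60:y+75,x-65:x+65],None,fx=3,fy=3,interpolation=cv2.INTER_CUBIC))
cv2.imwrite("pics/crop.png",np.hstack(crops))
E
```

```text
scene [290 190  16  18 238] [297.78991597 198.84453782] [array([ 0.5968, -0.0231,  0.132 ]), array([ 0.5061, -0.0894,  0.02  ])]
scene [256 235  24  26 498] [267.57228916 247.78313253] [array([0.8032, 0.0134, 0.132 ]), array([ 0.7386, -0.0482,  0.02  ])]
blue [ 269  186   93   77 2434] [321.97247329 218.63722268] [0.588 0.062 0.08 ]
side [296 176  19  22 345] [304.94202899 186.56811594] [array([ 0.6002, -0.0195,  0.132 ]), array([ 0.6554, -0.1366,  0.02  ])]
side [250 184  25  28 492] [261.01422764 195.63617886] [array([0.6858, 0.0567, 0.132 ]), array([ 0.7533, -0.0495,  0.02  ])]
blue [ 246  173   94  108 5309] [291.65850443 228.00169523] [0.59  0.082 0.08 ]
```

View pics/crop.png

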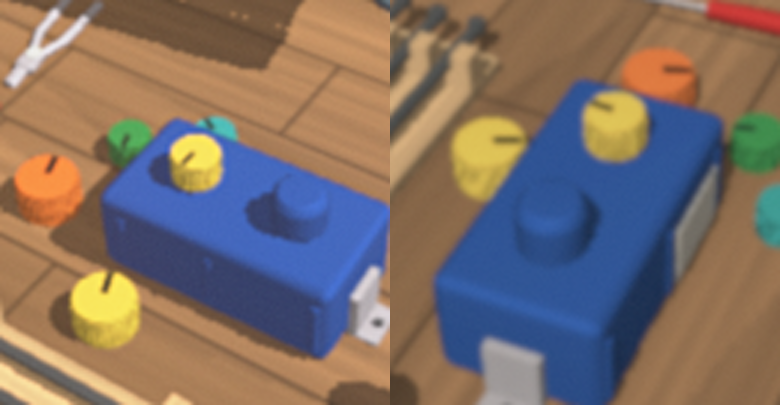

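The left crop (scene) shows the small yellow cap with its black mark on the jug, next to the blue dome. The larger yellow one stands on the table. Both views put the cap at about (0.598, -0.021), agreeing to about 5 mm.

```bash
python3 -m pendant '[[0.16,0.21,0.03,0,0,0],[0.16,0.21,0.03,0,0,0],[0.16,0.21,0.03,0,0,0],[0.16,0.21,0.03,0,0,0],[0.16,0.21,0.03,0,0,0],[0.16,0.21,0.03,0,0,0],[0.16,0.21,0.03,0,0,0],[0.16,0.21,0.03,0,0,0],[0.16,0.21,0.03,0,0,0],[0.16,0.21,0.03,0,0,0]]' 1
cat >w.py <<'E'
import sys
from bench import ctrl,camera
from h import *
o=ctrl.get_obs();c=camera("wrist");im=c["color"];cv2.imwrite(f"pics/{sys.argv[1]}.png",im)
H=np.array(c["hand_eye"]);Rt=rot(o["eef_rot"]);p=o["eef_pos"]+Rt@H[:3,3];Rm=Rt@H[:3,:3]
print("t",o["time_s"],"tcp",o["eef_pos"].round(4),"yaw",np.degrees(np.arctan2(Rt[1,0],Rt[0,0])).round(1),"tilt",np.degrees(np.arccos(-Rt[2,2])).round(2),"q",o["q"].round(2),"open",round(o["opening"],3),"F",o["grasp_force"],o["wrist_force"].round(1),o["torque"].round(2),"cam",p.round(3))
for s,uv in blobs(im):
    if s[4]>200: print(s,uv.round(),"z.149",ray(c,Rm,p,uv,.149).round(4),"z.132",ray(c,Rm,p,uv,.132).round(4))
E
python3 w.py w1
```

```text
time_s: 1.35
eef_pos: [0.5226, -0.1167, 0.2672]
eef_rot: [-0.0, 0.984, 0.178, -0.0]
wrist_force: [-0.1, -0.4, -0.7]
opening: 0.997
grasp_force: 0.0
t 1.35 tcp [ 0.5226 -0.1167  0.2672] yaw 20.6 tilt 0.02 q [-0.44  0.05  1.63 -0.    1.46  0.77] open 0.997 F 0.0 [-0.1 -0.4 -0.7] [-0.06 -0.   -0.03] cam [ 0.589 -0.091  0.434]
[ 207   19   68   73 3587] [240.  56.] z.149 [ 0.5984 -0.0207  0.149 ] z.132 [ 0.5989 -0.0165  0.132 ]
```

View pics/w1.png

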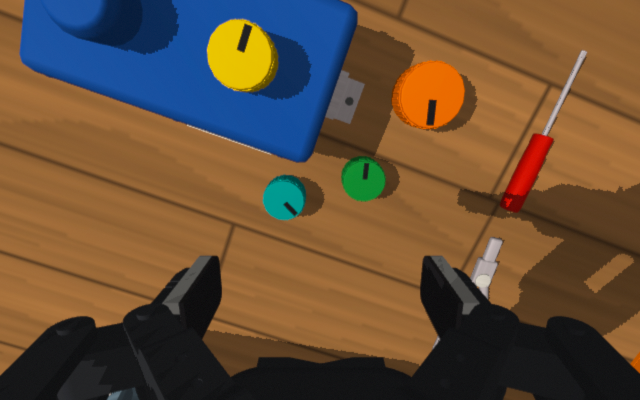

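The wrist view shows the cap at (240,56) on the jug with its black mark. The measurement (0.598, -0.020) agrees with the fixed cameras.

```bash
python3 -m pendant '[[0.076,0.097,0,0,0,0],[0.076,0.097,0,0,0,0],[0.076,0.097,0,0,0,0],[0.076,0.097,0,0,0,0],[0.076,0.097,0,0,0,0],[0,0,-0.084,0,0,0],[0,0,-0.084,0,0,0],[0,0,-0.084,0,0,0],[0,0,-0.084,0,0,0],[0,0,0,0,0,0]]' 1
python3 w.py w2
```

```text
time_s: 2.65
eef_pos: [0.5966, -0.0215, 0.1979]
eef_rot: [-0.001, 0.984, 0.178, -0.002]
wrist_force: [-0.3, -0.6, 0.4]
opening: 0.999
grasp_force: 0.0
t 2.65 tcp [ 0.5966 -0.0215  0.1979] yaw 20.5 tilt 0.21 q [-0.23  0.24  1.56 -0.    1.35  0.98] open 0.999 F 0.0 [-0.3 -0.6  0.4] [ 0.02  0.02 -0.04] cam [0.664 0.004 0.365]
[ 360    0   85   78 5205] [401.  35.] z.149 [ 0.7135 -0.027   0.149 ] z.132 [ 0.7174 -0.0295  0.132 ]
[ 282  161   77   81 4683] [320. 202.] z.149 [ 0.6021 -0.0182  0.149 ] z.132 [ 0.5972 -0.02    0.132 ]
```

View pics/w2.png

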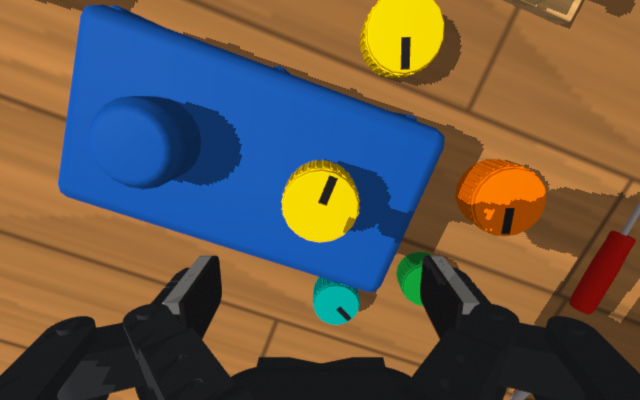

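The cap sits at (320,202), centred between the open fingers. Target is (0.599, -0.0195), so I descend, then close.

```bash
python3 -m pendant '[[0.012,0.01,-0.07,0,0,0],[0,0,-0.07,0,0,0],[0,0,-0.07,0,0,0],[0,0,-0.07,0,0,0],[0,0,-0.035,0,0,0],[0,0,-0.035,0,0,0],[0,0,0,0,0,0],[0,0,0,0,0,0],[0,0,0,0,0,0],[0,0,0,0,0,0]]' 1
python3 -m pendant '[[0,0,0,0,0,0],[0,0,0,0,0,0],[0,0,0,0,0,0],[0,0,0,0,0,0],[0,0,0,0,0,0],[0,0,0,0,0,0],[0,0,0,0,0,0],[0,0,0,0,0,0],[0,0,0,0,0,0],[0,0,0,0,0,0]]' -1
python3 w.py w3
```

```text
time_s: 3.95
eef_pos: [0.6005, -0.0194, 0.1305]
eef_rot: [0.0, 0.984, 0.178, 0.0]
wrist_force: [0.5, -0.4, 0.0]
opening: 1.002
grasp_force: 0.0
time_s: 5.2
eef_pos: [0.6003, -0.0194, 0.1301]
eef_rot: [-0.0, 0.984, 0.178, -0.0]
wrist_force: [0.4, 0.6, -0.9]
opening: 0.0
grasp_force: 0.0
t 5.2 tcp [ 0.6003 -0.0194  0.1301] yaw 20.6 tilt 0.0 q [-0.23  0.31  1.61  0.    1.22  0.98] open 0.0 F 0.0 [ 0.4  0.6 -0.9] [ 0.02 -0.02 -0.04] cam [0.667 0.006 0.297]
[ 369    0  111   80 6846] [422.  34.] z.149 [ 0.7049 -0.0226  0.149 ] z.132 [ 0.7093 -0.0259  0.132 ]
[ 268  190  107   96 5749] [320. 231.] z.149 [ 0.6118 -0.0144  0.149 ] z.132 [ 0.6054 -0.0168  0.132 ]
```

View pics/w3.png

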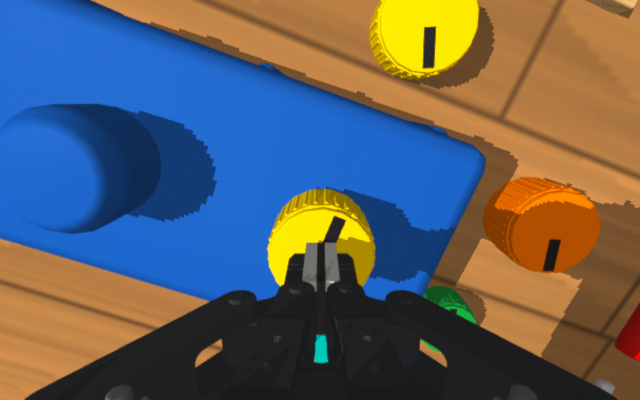

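The picture shows the closed fingertips at (320,245) above or in front of the cap's top, with the cap not between them. I check the heights by triangulation before retrying.

```bash
python3 - <<'E'
from h import *
from bench import ctrl,camera
print(ctrl.finger_overhang)
D=[];P=[]
def add(p,d): d=d/np.linalg.norm(d);D.append(d);P.append(p)
def tri(D,P):
    A=sum(np.eye(3)-np.outer(d,d) for d in D);b=sum((np.eye(3)-np.outer(d,d))@p for d,p in zip(D,P));x=np.linalg.solve(A,b)
    return x.round(4),[round(float(np.linalg.norm(np.cross(x-p,d))),4) for d,p in zip(D,P)]
for n,uv in(("scene",(297.8,198.8)),("side",(304.9,186.6))):
    c=dict(np.load(n+".npz"));add(c["xyz"],rot(c["rotation"])@np.array([(uv[0]-c["cx"])/c["fx"],(uv[1]-c["cy"])/c["fy"],1]))
print("fixed",tri(D,P))
D.clear();P.clear()
c=camera("wrist");H=np.array(c["hand_eye"]);print(c["fx"],c["fy"],c["cx"],c["cy"],H.round(4).tolist())
# black-mark outer end and top-face side extremes seen in w1,w2,w3 
q=[-0.0,.98395,.17844,0];Rt=rot(q)
for nm,t in(("w1",(.5226,-.1167,.2672)),("w2",(.5966,-.0215,.1979)),("w3",(.6003,-.0194,.1301))):
    im=cv2.imread(f"pics/{nm}.png");s,uv=[b for b in blobs(im) if b[0][4]>200][-1]
    hs=cv2.cvtColor(im,cv2.COLOR_BGR2HSV);x,y,w,h,_=s
    g=(hs[y:y+h//2+8,x:x+w,2]<45);v,u=np.nonzero(g)
    tip=np.array([x+u[v<=v.min()+2].mean(),y+v.min()]);print(nm,s,"mark tip",tip)
    add(np.array(t)+Rt@H[:3,3],Rt@H[:3,:3]@np.array([(tip[0]-c["cx"])/c["fx"],(tip[1]-c["cy"])/c["fy"],1]))
print("mark tip",tri(D,P),tri(D[1:],P[1:]))
for z in(-.013,0,.008):
    v=np.linalg.inv(H)@np.array([0,0,z,1]);print(z,c["fx"]*v[0]/v[2]+c["cx"],c["fy"]*v[1]/v[2]+c["cy"],v[2])
E
```

```text
0.008
fixed (array([ 0.5995, -0.0201,  0.1337]), [0.0019, 0.0019])
338.54570632860987 338.54570632860987 320.5576614900598 199.3227137994942 [[0.0011, -0.9598, -0.2807, 0.0714], [1.0, 0.0012, -0.0002, -0.0004], [0.0005, -0.2807, 0.9598, -0.1671], [0.0, 0.0, 0.0, 1.0]]
w1 [ 207   19   68   73 3587] mark tip [247.  25.]
w2 [ 282  161   77   81 4683] mark tip [331.42857143 177.        ]
w3 [ 268  190  107   96 5749] mark tip [337.15 218.  ]
mark tip (array([ 0.621 , -0.0193,  0.1499]), [0.0, 0.0, 0.0]) (array([ 0.6211, -0.0193,  0.1501]), [0.0, 0.0])
-0.013 321.4433220964399 250.36880065850164 0.16794697090398608
0 321.3953609878181 239.99175829704183 0.18042434318818737
0.008 321.3690090271557 234.2901508913959 0.18810272613231124
```

```bash
python3 - <<'E'
from h import *
from bench import ctrl,camera
o=ctrl.get_obs();print(o["opening"],o["grasp_force"],o["wrist_force"],o["eef_pos"])
a=[]
for n,(x,y) in(("scene",(298,190)),("side",(305,180))):
    im=camera(n)["color"];a.append(cv2.resize(im[y-40:y+40,x-35:x+35],(350,400),interpolation=cv2.INTER_CUBIC))
cv2.imwrite("pics/look4.png",np.hstack(a))
E
```

```text
0.0017450094686579474 0.0 [ 0.08632191  0.05230241 -0.05606734] [ 0.60032949 -0.01937598  0.13008767]
```

View pics/look4.png

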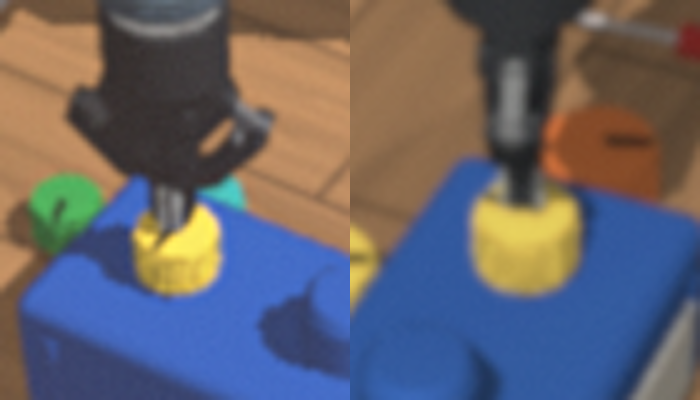

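Scene (left) and side (right) both show the shut fingertips ending just above the cap's top, centred on it. So the tips are about 25 mm higher than the reported TCP implies. I open, go lower while watching the force, and close again.

```bash
python3 -m pendant '[[0,0,0,0,0,0],[0,0,0,0,0,0],[0,0,0,0,0,0],[0,0,0,0,0,0],[0,0,-0.02,0,0,0],[0,0,-0.02,0,0,0],[0,0,-0.02,0,0,0],[0,0,-0.02,0,0,0],[0,0,-0.02,0,0,0],[0,0,0,0,0,0]]' 1
python3 w.py w5
```

```text
time_s: 6.65
eef_pos: [0.6, -0.0193, 0.1096]
eef_rot: [-0.0, 0.984, 0.178, -0.0]
wrist_force: [-0.2, -0.1, -0.2]
opening: 0.998
grasp_force: 0.0
t 6.65 tcp [ 0.6    -0.0193  0.1096] yaw 20.6 tilt 0.05 q [-0.23  0.34  1.62  0.    1.18  0.98] open 0.998 F 0.0 [-0.2 -0.1 -0.2] [0.01 0.01 0.  ] cam [0.667 0.006 0.277]
[ 373    0  122   77 7129] [430.  33.] z.149 [ 0.7008 -0.021   0.149 ] z.132 [ 0.7054 -0.0246  0.132 ]
[  261   199   122   132 11810] [321. 266.] z.149 [ 0.6046 -0.0173  0.149 ] z.132 [ 0.5964 -0.0204  0.132 ]
```

View pics/w5.png

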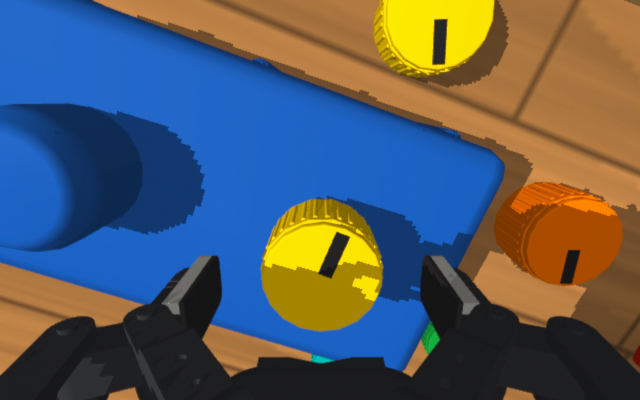

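The picture shows the open finger pads, tips at rows ~257, on either side of the cap at (321,266). Pad gap scale puts the tips just about at cap-top height, so I go 15 mm lower and close.

```bash
python3 -m pendant '[[0,0,-0.02,0,0,0],[0,0,-0.02,0,0,0],[0,0,-0.02,0,0,0],[0,0,-0.013,0,0,0],[0,0,0,0,0,0],[0,0,0,0,0,0],[0,0,0,0,0,0],[0,0,0,0,0,0],[0,0,0,0,0,0],[0,0,0,0,0,0]]' 1
python3 -m pendant '[[0,0,0,0,0,0],[0,0,0,0,0,0],[0,0,0,0,0,0],[0,0,0,0,0,0],[0,0,0,0,0,0],[0,0,0,0,0,0],[0,0,0,0,0,0],[0,0,0,0,0,0],[0,0,0,0,0,0],[0,0,0,0,0,0]]' -1
```

```text
time_s: 7.95
eef_pos: [0.6003, -0.0194, 0.0955]
eef_rot: [0.0, 0.984, 0.178, 0.0]
wrist_force: [0.2, -0.3, -0.1]
opening: 1.0
grasp_force: 0.0
time_s: 9.2
eef_pos: [0.6004, -0.0195, 0.0957]
eef_rot: [0.0, 0.984, 0.178, 0.0]
wrist_force: [-2.6, -0.9, 4.6]
opening: 0.59
grasp_force: 63.4
```

Gripped: opening 0.59, 63 N. Now I try anticlockwise.

```bash
python3 -m pendant '[[0,0,0,0,0,0.04],[0,0,0,0,0,0.04],[0,0,0,0,0,0.04],[0,0,0,0,0,0.04],[0,0,0,0,0,0.04],[0,0,0,0,0,0],[0,0,0,0,0,0],[0,0,0,0,0,0],[0,0,0,0,0,0],[0,0,0,0,0,0]]'
python3 w.py w6
```

```text
time_s: 10.45
eef_pos: [0.601, -0.0185, 0.0957]
eef_rot: [-0.001, 0.944, 0.329, 0.001]
wrist_force: [1.7, 4.0, 4.1]
opening: 0.593
grasp_force: 63.5
t 10.45 tcp [ 0.601  -0.0185  0.0957] yaw 38.4 tilt 0.13 q [-0.23  0.36  1.63  0.    1.16  0.67] open 0.593 F 63.50626423722133 [1.7 4.  4.1] [ 0.89 -0.29 -1.72] cam [0.657 0.026 0.263]
[  422     0   134   122 12105] [490.  60.] z.149 [ 0.6992 -0.0077  0.149 ] z.132 [ 0.7055 -0.0127  0.132 ]
[  256   210   131   145 14306] [320. 284.] z.149 [ 0.6044 -0.0151  0.149 ] z.132 [ 0.5966 -0.0212  0.132 ]
```

View pics/w6.png

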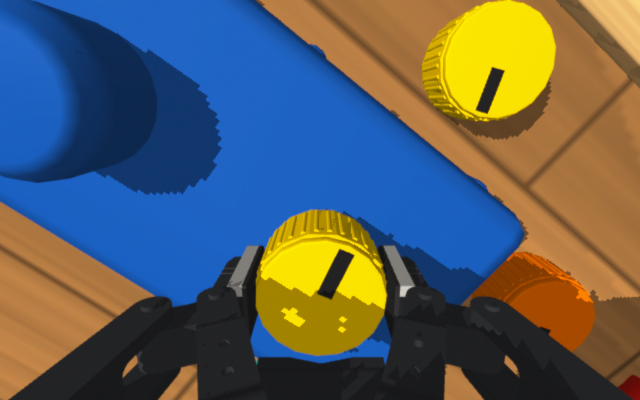

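The mark turned only partly with the fingers (now (350,252)-(320,297)), and the moment rose to -1.7 N m, a hard stop. So anticlockwise tightens and the thread is left-hand. I turn clockwise.

```bash
python3 -m pendant '[[0,0,0,0,0,-0.083],[0,0,0,0,0,-0.083],[0,0,0,0,0,-0.083],[0,0,0.001,0,0,-0.083],[0,0,0.001,0,0,-0.083],[0,0,0.001,0,0,-0.083],[0,0,0.001,0,0,-0.083],[0,0,0.001,0,0,-0.083],[0,0,0.001,0,0,-0.083],[0,0,0.001,0,0,-0.083]]'
python3 w.py w7
```

```text
time_s: 11.75
eef_pos: [0.6011, -0.0202, 0.0975]
eef_rot: [0.001, 0.95, -0.312, 0.001]
wrist_force: [1.8, -0.8, 4.7]
opening: 0.596
grasp_force: 63.8
t 11.75 tcp [ 0.6011 -0.0202  0.0975] yaw -36.3 tilt 0.16 q [-0.23  0.35  1.63 -0.    1.16  1.98] open 0.596 F 63.76803606748581 [ 1.8 -0.8  4.7] [-0.18 -0.22  0.04] cam [ 0.658 -0.062  0.265]
[ 155    0  126   71 6407] [220.  31.] z.149 [ 0.6936 -0.0489  0.149 ] z.132 [ 0.6988 -0.047   0.132 ]
[  256   210   131   146 14344] [320. 285.] z.149 [ 0.6039 -0.0214  0.149 ] z.132 [ 0.5959 -0.0155  0.132 ]
```

View pics/w7.png

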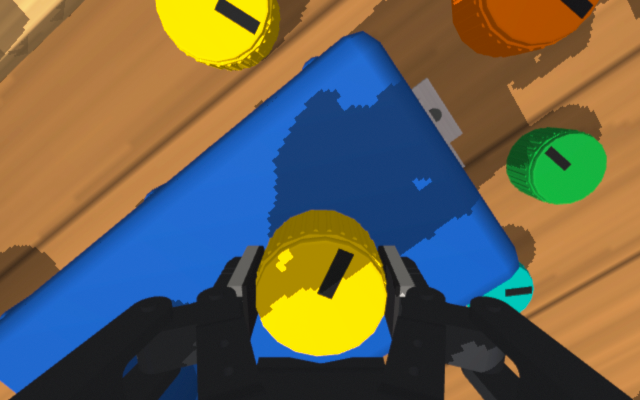

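The cap turned with the fingers freely: the mark stayed put relative to the gripper and the moment is about 0. It is now about 60° clockwise from shut, inside the 50–80° window. I lift straight up.

```bash
python3 -m pendant '[[0,0,0,0,0,0],[0,0,0.02,0,0,0],[0,0,0.04,0,0,0],[0,0,0.07,0,0,0],[0,0,0.09,0,0,0],[0,0,0.09,0,0,0],[0,0,0.08,0,0,0],[0,0,0.06,0,0,0],[0,0,0.03,0,0,0],[0,0,0,0,0,0]]'
python3 -m pendant '[[0,0,0,0,0,0],[0,0,0,0,0,0],[0,0,0,0,0,0],[0,0,0,0,0,0],[0,0,0,0,0,0],[0,0,0,0,0,0],[0,0,0,0,0,0],[0,0,0,0,0,0],[0,0,0,0,0,0],[0,0,0,0,0,0]]'
python3 w.py w8
```

```text
time_s: 13.05
eef_pos: [0.6004, -0.0194, 0.1932]
eef_rot: [-0.0, 0.951, -0.31, 0.0]
wrist_force: [0.5, -0.5, -0.8]
opening: 0.593
grasp_force: 63.9
time_s: 14.3
eef_pos: [0.6003, -0.0194, 0.1929]
eef_rot: [-0.0, 0.951, -0.31, -0.0]
wrist_force: [-0.0, 0.1, -0.3]
opening: 0.597
grasp_force: 63.9
t 14.3 tcp [ 0.6003 -0.0194  0.1929] yaw -36.1 tilt 0.0 q [-0.23  0.25  1.55  0.    1.34  1.97] open 0.597 F 63.927119015716016 [-0.   0.1 -0.3] [ 0.01 -0.05  0.02] cam [ 0.658 -0.061  0.36 ]
[ 208    0   83   77 5055] [248.  35.] z.149 [ 0.7109 -0.0488  0.149 ] z.132 [ 0.7152 -0.0478  0.132 ]
[  256   210   131   147 14336] [320. 285.] z.149 [0.5576 0.0128 0.149 ] z.132 [0.5495 0.0187 0.132 ]
```

View pics/w8.png

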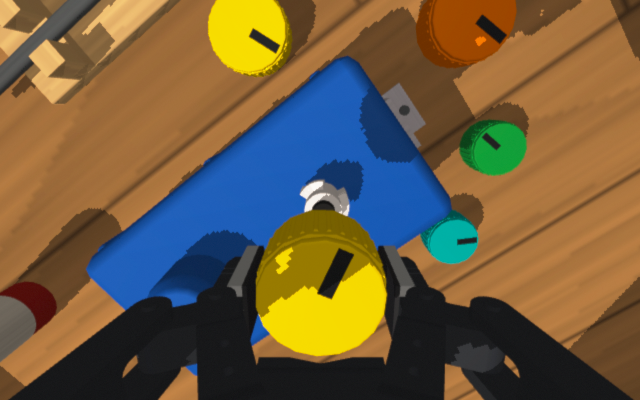

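The cap at (320,285) is held level in the fingers, with the bare neck visible below at (322,200). It is lifted about 95 mm, still, and gripped at 64 N.

```bash
python3 -c "
from bench import ctrl
print(ctrl.hand_in())"
```

```text
the job is handed in; nothing more can be done
None
```

The cap had a left-hand thread: I turned it about 60° clockwise, lifted it free and handed in at 14.3 s, holding it level and still about 10 cm above the neck; the hand-in returned no verdict.

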